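# Butt the moulding rail against the length stop

## Task

Pick up the long straight rail of picture-frame moulding and lay it lengthwise on the grey gauge plate, clearly short of the steel stop block. Then slide it gently along the plate until you feel it butt against the stop, without shifting the stop, and let go. Leave the short rail and the joined corner piece where they are.

Things in the scene. Friction and masses are not known exactly. Their poses are not given: they have to be found in the camera images.
- rail_mid (a point): The long rail: a straight square-ended bar of champagne-coloured aluminium moulding, 180 long x 28 wide x 32 mm high, 0.14 to 0.28 kg, loose on the table. The point is its centre, 16 mm above its underside. x runs along its length, y across, z up. Either end may go to the stop. Slid on the plate it drags with 1 to 3 N, more if pressed down.
- short_mid (a point): Bystander, not to be moved: a shorter rail of the same moulding, 100 x 28 x 32 mm, loose. The point is its centre, half-way up; x runs along it.
- corner_mid (a point): Bystander, not to be moved: a joined L-shaped corner piece of the same moulding, both outer legs 85 mm, 32 mm high, loose. The point is the centre of its 85 x 85 mm outline (near the inside of the L), half-way up.
- stop_face (a point): Steel stop block 120 wide, 32 thick, 40 high (knobs to 60 mm) on the fixed flat grey plate, 400 x 150 x 12 mm. The point: middle of its working face, at the plate's top. x runs along the plate into the stop: the rail goes on the -x side (230 mm free) and slides to +x; y across, 0 on the plate's middle line; z up. It slips above about 15 N; 6 N is enough to feel it.
Mind the look-alikes: they are no part of the job. What is shaped like the part that bears rail_mid but green is not meant.

How it is judged:
By the outcome, as a careful person would: the job done as asked, in the order asked, and still so for the second after the job is handed in, with the robot touching nothing.
It also fails if it takes over 45 s, if anything falls off the work surface, if the arm or the gripper's body presses on something with over 40 N, if the wrist force passes 120 N, or if a joint passes its speed limit or range.

## Robot

A 6-joint arm with a two-finger parallel gripper is mounted at the origin on the work surface. World frame = base frame: x ahead of the robot, y to its left, z up, the work surface at z = 0. Lengths are in m, angles in rad, forces in N, time in s.
With the tool pointing down it reaches from about 0.325 to 0.9 m from the base axis. Payload 6.1 kg.
Tool frame: the origin (TCP) lies midway between the tips of the shut fingers; the grasp point (between the pads) lies 19 mm behind it; x points along the fingers, y is the direction in which the jaws open and shut, and the axes are right-handed (so a half turn about x gives the same grasp; the last joint's range is limited). The gripper opens to 85 mm and grips with 20 to 120 N. Pads are 22 mm wide; open, the fingers measure 114 mm over their backs; the gripper's body (76 mm by 85 mm) begins 54 mm behind the grasp point. The pads swing forward as they close: fully open they stand 13 mm farther back than shut.
Start: joints at [-1.317, 0.22, 1.526, -0, 1.395, -0.126], TCP at [0.232, -0.58, 0.231] pointing down, gripper open.
Joint ranges: [-2.98, 2.98], [-0.91, 2.08], [0.09, 2.57], [-1.24, 4.39], [0.2, 2.65], [-2.68, 2.68]. Speed limits (rad/s): [2.57, 2.57, 3.01, 3.14, 3.14, 3.14].

## Interface

Orientations are given as [roll, pitch, yaw] about the fixed x, y, z axes, in that order (R = Rz(yaw) Ry(pitch) Rx(roll)).
In Python, from plant import movep, move_l, set_joints, gripper_to, hold, inverse_kinematics, observe, get_image, get_calibration, Unreachable, job_done gives the robot as it stands. Calls block until the motion is done:
- movep(position, orientation): joint-space move of the TCP to a pose.
- move_l(position, feed=0.15, rotation=None, max_force=None): straight line of the TCP; rotation=None keeps the orientation; feed is the mean speed in m/s. With max_force (N) it stops when the force on the tool has changed by that much, and returns True; else False.
- set_joints(angles): joint-space move.
- gripper_to(opening, f_grip=None): finger opening in m; f_grip is the grip in N (None keeps the last); returns when the fingers have stopped.
- hold(seconds).
- inverse_kinematics(position, orientation): joint angles nearest the present ones, or None.
- observe(): the state.
- get_image(name): name is "scene" or "top"; returns (picture, depth): 420x560x3 uint8, red, green, blue; 420x560 float32, m along the optical axis (not along the pixel's ray), 0 where there is no reading.
- get_calibration(name): a dict with "intrinsics" (3x3 intrinsics, pixels), "world_from_camera" (4x4, takes a point from camera to world coordinates). Camera axes: x right, y down, z forward; pixel columns grow to the right and rows downward; lengths in m; the calibration is good to about 2 mm. A picture is of the moment at which its call begins. get_calibration takes no time and is no camera call.
A pose or a line that the arm cannot do raises Unreachable and nothing moves.
- job_done(): hands the job in, once; it reports no verdict.
The state is a dict: "time_s": time; "q": joint angles; "joint_velocities": joint speeds; "joint_torque": joint torques, N m; "eef_pos": TCP position; "tcp_rot": TCP orientation; "ft_force": force on the tool from outside, world axes, zero at the start; "torque": the same for the moment, N m; "opening": finger opening in m.
Only numpy, scipy, OpenCV 4.12 (cv2) and the standard library are available. Lean on these libraries where they do the work, as an engineer would, in place of code of your own. Each camera call takes 0.05 s, during which the arm holds its last target.

## Working session

There is one attempt and no reset: what is moved stays moved. The work goes in short steps, each a Python script; the robot and the scene stay as the last script left them, time stands still between calls to the robot, and variables do not carry over. Pictures are saved under pics/ and viewed, and the job is handed in when it is done.

```bash
mkdir -p pics; ls; python3 - <<'E'
from plant import *
import cv2,numpy as np
for n in("scene","top"):
    p,d=get_image(n); cv2.imwrite(f"pics/{n}0.png",p[:,:,::-1]); np.savez(f"{n}0.npz",p=p,d=d)
    c=get_calibration(n); print(n,np.round(c["intrinsics"],1).tolist(),np.round(c["world_from_camera"],3).tolist(),(d==0).mean())
s=observe(); print(s["time_s"],s["tcp_rot"],s["eef_pos"],s["ft_force"])
E
```

```text
pics
scene [[458.4, 0.0, 280.2], [0.0, 458.4, 212.9], [0.0, 0.0, 1.0]] [[0.292, 0.526, -0.799, 1.356], [0.956, -0.17, 0.238, -0.145], [-0.01, -0.834, -0.552, 0.639], [0.0, 0.0, 0.0, 1.0]] 0.003915816326530612
top [[423.2, 0.0, 272.1], [0.0, 423.2, 219.2], [0.0, 0.0, 1.0]] [[-0.028, -0.996, 0.082, 0.378], [-0.999, 0.025, -0.037, 0.137], [0.035, -0.083, -0.996, 1.059], [0.0, 0.0, 0.0, 1.0]] 0.003639455782312925
0.1 [-1.70389078  1.56902794  1.81747848] [ 0.23156778 -0.57993402  0.23028216] [-0.04703255 -0.56157156 -0.19979556]
```

View pics/top0.png

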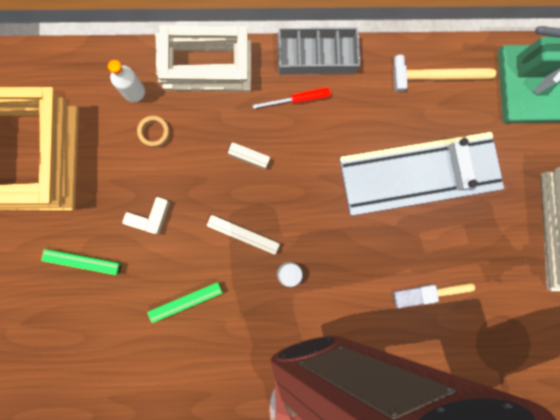

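View pics/scene0.png

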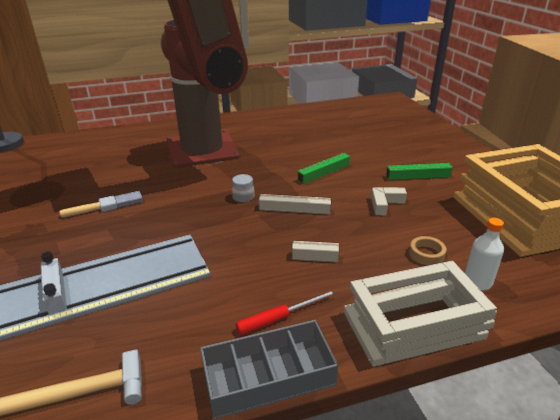

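The top view shows the long rail at about (244,235), the short rail at (249,155), the corner piece at (150,215), the plate at (422,173) and the stop at (464,163). A jar stands near the rail at (290,274). The green rails at (80,262) and (185,302) are decoys.

```bash
cat > h.py <<'E'
from plant import *
import cv2,numpy as np
def cal(n):
    c=get_calibration(n); return np.array(c["intrinsics"]),np.array(c["world_from_camera"])
def ray(n,uv,z):
    K,T=cal(n); uv=np.atleast_2d(uv).astype(float)
    d=np.c_[uv,np.ones(len(uv))]@np.linalg.inv(K).T@T[:3,:3].T
    o=T[:3,3]; return o+d*((z-o[2])/d[:,2])[:,None]
def world(n,d):
    K,T=cal(n); v,u=np.indices(d.shape)
    P=np.stack([(u-K[0,2])/K[0,0]*d,(v-K[1,2])/K[1,1]*d,d],-1)
    return P@T[:3,:3].T+T[:3,3]
def blob(mask,n,z,seed):
    k,l,st,c=cv2.connectedComponentsWithStats(mask.astype(np.uint8))
    m=(l==l[seed[1],seed[0]])&mask
    vs,us=np.nonzero(m); P=ray(n,np.c_[us,vs],z)
    r=cv2.minAreaRect((P[:,:2]*1000).astype(np.float32))
    e=np.linalg.eigh(np.cov(P[:,:2].T))[1][:,1]
    return m,P,r,np.degrees(np.arctan2(e[1],e[0]))
E
python3 - <<'E'
from h import *
for n,seeds in(("top",dict(rail=(244,235),short=(249,155),corner=(150,222),plate=(390,180),stop=(463,170))),("scene",dict(rail=(295,201),short=(316,247),plate=(130,275)))):
    f=np.load(n+"0.npz");p,d=f["p"],f["d"];W=world(n,d);Z=W[...,2]
    hsv=cv2.cvtColor(p,cv2.COLOR_RGB2HSV)
    print(n,"table z",np.median(Z[300:330,20:120]) )
    for k,s in seeds.items():
        print(k,hsv[s[1],s[0]],"W",W[s[1],s[0]].round(4))
    if n=="top":
        for k,zr,zp in(("rail",(.02,.045),.032),("short",(.02,.045),.032),("corner",(.02,.045),.032),("plate",(.006,.07),.012),("stop",(.03,.07),.05)):
            m,P,r,a=blob((Z>zr[0])&(Z<zr[1]),n,zp,seeds[k]); vs,us=np.nonzero(m)
            print(k,m.sum(),"rect",np.round(r[0],1),np.round(r[1],1),round(r[2],1),"pca",round(a,1),"mean",P.mean(0).round(4),"medz",np.median(Z[m]).round(4))
E
```

```text
top table z -0.0005219425439545455
rail [ 24  19 249] W [0.4254 0.1679 0.031 ]
short [ 25  13 253] W [0.6222 0.151  0.0314]
corner [ 27  10 253] W [0.4626 0.3929 0.0335]
plate [105  15 238] W [ 0.5558 -0.2038  0.0097]
stop [100   3 250] W [ 0.5697 -0.3728  0.0505]
rail 856 rect [426.2 169.8] [179.8  28.1] 65.6 pca 65.6 mean [0.4263 0.1699 0.032 ] medz 0.0314
short 493 rect [621.1 151.4] [100.6  30.4] 67.1 pca 67.1 mean [0.6213 0.1514 0.032 ] medz 0.0315
corner 709 rect [487.6 403.9] [86.9 84.9] 70.6 pca 115.0 mean [0.4732 0.3967 0.032 ] medz 0.0314
plate 8940 rect [ 571.4 -285.9] [149.9 400.9] 8.3 pca 98.3 mean [ 0.5706 -0.2833  0.012 ] medz 0.0118
stop 757 rect [ 586.3 -374.3] [125.7  44. ] 7.2 pca -174.1 mean [ 0.5858 -0.3739  0.05  ] medz 0.0508
scene table z 0.010518481171308991
rail [ 23  36 172] W [0.4383 0.1678 0.0316]
short [ 23  33 216] W [0.6318 0.1504 0.0339]
plate [103  34 187] W [ 0.5778 -0.2375  0.0128]
```

```bash
python3 - <<'E'
import numpy as np,cv2
p=np.load("top0.npz")["p"]
a=cv2.resize(p[120:225,330:515],None,fx=4,fy=4,interpolation=cv2.INTER_CUBIC)
cv2.imwrite("pics/stopcrop.png",a[:,:,::-1])
E
```

```text
(no output)
```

View pics/stopcrop.png

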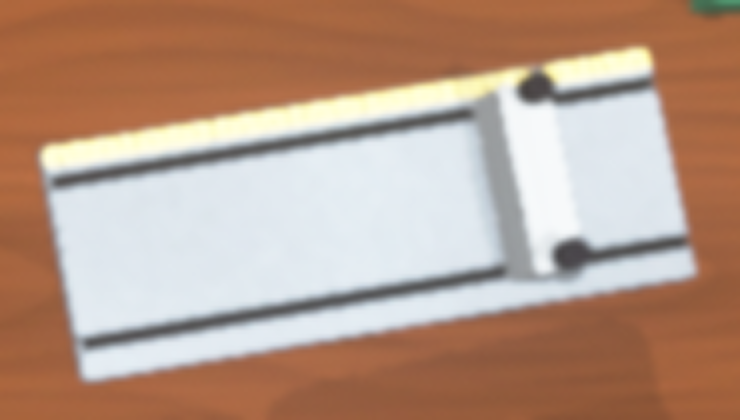

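```bash
python3 - <<'E'
from h import *
from scipy.spatial.transform import Rotation as R
c=np.array([.5714,-.2859]); a=np.radians(98.3-180); u=np.array([np.cos(a),np.sin(a)]); v=np.array([-u[1],u[0]])
cr=lambda x,y:(330+x/4-.4,120+y/4-.4)
for nm,pts,z in(("faceTop",[(500,88),(532,270)],.052),("faceBot",[(475,95),(508,278)],.012)):
    P=ray("top",[cr(*q) for q in pts],z)[:,:2]-c; print(nm,(np.c_[P@u,P@v]*1000).round(1))
def rot(yd):
    yd=np.array([yd[0],yd[1],0]);x=np.array([0,0,-1.]);return R.from_matrix(np.c_[x,yd,np.cross(x,yd)]).as_euler('xyz')
for ang in(155.6,-24.4):
    y=np.array([np.cos(np.radians(ang)),np.sin(np.radians(ang))])
    print(ang,inverse_kinematics([.4262,.1698,.12],rot(y)),inverse_kinematics([.4262,.1698,.004],rot(y)))
for s in(1,-1):
    C=c+u*(.030-.128); print(s*v,C,inverse_kinematics([*C,.017],rot(s*v)))
E
```

```text
faceTop [[ 79.1  58.4]
 [ 75.1 -55.7]]
faceBot [[ 83.   64.1]
 [ 79.5 -55.1]]
155.6 [ 0.20695662 -0.06961685  2.05338087  0.          1.15782863 -2.5087757 ] [ 2.06956615e-01  1.34377841e-01  2.10617427e+00 -4.44089210e-16
  9.01040540e-01 -2.50877570e+00]
-24.4 [ 0.20695662 -0.06961685  2.05338087  0.          1.15782863  0.63281695] [ 2.06956615e-01  1.34377841e-01  2.10617427e+00 -4.44089210e-16
  9.01040540e-01  6.32816953e-01]
[0.98952579 0.1443562 ] [ 0.55725309 -0.18892647] [-0.46085152  0.37963621  1.7676963   0.          0.99426015 -0.60571385]
[-0.98952579 -0.1443562 ] [ 0.55725309 -0.18892647] [-0.46085152  0.37963621  1.7676963   0.          0.99426015  2.5358788 ]<sys>:0: UserWarning: Gimbal lock detected. Setting third angle to zero since it is not possible to uniquely determine all angles.
```

```bash
python3 - <<'E'
from h import *
f=np.load("top0.npz");p,d=f["p"],f["d"];g=cv2.cvtColor(p,cv2.COLOR_RGB2GRAY).astype(float)
c=np.array([.5714,-.2859]); a=np.radians(98.3-180); u=np.array([np.cos(a),np.sin(a)]); v=np.array([-u[1],u[0]])
K,T=cal("top")
def px(P):
    q=(np.asarray(P)-T[:3,3])@T[:3,:3]; q=q@K.T; return q[:2]/q[2]
# profile along u for several v, at z=.012: strongest edges
for z,lo,hi in((.012,.06,.1),(.052,.06,.1)):
    t=np.arange(lo,hi,.0005); X=[];Y=[]
    for y in np.arange(-.042,.043,.004):
        uv=np.array([px([*(c+u*s+v*y),z]) for s in t],np.float32)
        pr=cv2.remap(g.astype(np.float32),uv[:,:1],uv[:,1:],cv2.INTER_CUBIC)[:,0]
        gr=np.gradient(cv2.GaussianBlur(pr[:,None],(1,9),0)[:,0])
        i=gr.argmin() if z<.03 else gr.argmax()
        X.append(t[i]);Y.append(y)
    b=np.polyfit(Y,X,1);print(z,"face u at y0 %.1f mm, slope deg %.2f"%(b[1]*1000,np.degrees(np.arctan(b[0]))),"resid",np.std(X-np.polyval(b,Y)).round(4),(np.array(X)*1e3).round(1))
# plate long edges via mask boundary
W=world("top",d);m=((W[...,2]>.006)&(W[...,2]<.07)).astype(np.uint8)
k,l,_,_=cv2.connectedComponentsWithStats(m);m=(l==l[180,390]).astype(np.uint8)
ct=max(cv2.findContours(m,0,cv2.CHAIN_APPROX_NONE)[0],key=len)[:,0]
P=ray("top",ct,.012)[:,:2]-c; q=np.c_[P@u,P@v]
for nm,s in(("v+",(q[:,1]>.065)&(abs(q[:,0])<.19)),("v-",(q[:,1]<-.065)&(abs(q[:,0])<.19))):
    b=np.polyfit(q[s,0],q[s,1],1);print(nm,b[1]*1000,np.degrees(b[0]))
for nm,s in(("u+",(q[:,0]>.19)&(abs(q[:,1])<.065)),("u-",(q[:,0]<-.19)&(abs(q[:,1])<.065))):
    b=np.polyfit(q[s,1],q[s,0],1);print(nm,b[1]*1000,np.degrees(b[0]))
E
```

```text
0.012 face u at y0 79.6 mm, slope deg 0.38 resid 0.0006 [79.  79.  79.5 79.  79.5 79.5 80.5 80.5 79.5 80.  79.5 79.5 78.5 79.
 79.5 80.  79.  79.5 80.  81.  79.5 80. ]
0.052 face u at y0 76.7 mm, slope deg -0.02 resid 0.0003 [76.5 76.5 77.  76.5 76.5 77.  77.5 76.5 77.  77.  76.5 77.  76.5 76.5
 77.  76.5 76.5 76.5 76.5 76.5 77.  77. ]
v+ 73.65122342159216 -0.041786728521110705
v- -73.65891210745542 0.0009081992112249525
u+ 199.15095444939018 0.11672943987174213
u- -198.34583786020644 0.34110263142204067
```

The stop face lies 78 mm past the plate's centre and is square to the plate. Object sizes match the ones given, so I'll pick the rail.

```bash
cat >> h.py <<'E'
import warnings; warnings.filterwarnings("ignore")
from scipy.spatial.transform import Rotation as R
c=np.array([.5714,-.2859]); a=np.radians(98.3-180); u=np.array([np.cos(a),np.sin(a)]); v=np.array([-u[1],u[0]])
def rot(yd):
    yd=np.array([yd[0],yd[1],0]);x=np.array([0,0,-1.]);return R.from_matrix(np.c_[x,yd,np.cross(x,yd)]).as_euler('xyz')
def st(t=""):
    s=observe(); print(t,round(s["time_s"],2),s["eef_pos"].round(4),s["ft_force"].round(2),round(float(s["opening"]),4))
E
python3 - <<'E'
from h import *
r=np.radians(-24.4); o=rot([np.cos(r),np.sin(r)])
movep([.4262,.1698,.13],o); st("above")
print(move_l([.4262,.1698,.006],feed=.12,max_force=8)); st("down")
gripper_to(.0,40); st("grip")
print(move_l([.4262,.1698,.12],feed=.12)); st("up")
p,_=get_image("top"); cv2.imwrite("pics/t1.png",p[:,:,::-1])
p,_=get_image("scene"); cv2.imwrite("pics/s1.png",p[:,:,::-1])
E
```

```text
above 2.86 [0.4267 0.1693 0.1301] [ 0.26  0.18 -0.3 ] 0.0855
False
down 4.04 [0.4269 0.17   0.0067] [ 0.08 -0.26 -0.21] 0.0853
grip 4.61 [0.4267 0.1699 0.0064] [-0.22  0.15  3.7 ] 0.0271
False
up 5.71 [0.4254 0.1696 0.119 ] [-0.39 -0.43 -2.5 ] 0.0272
```

View pics/s1.png

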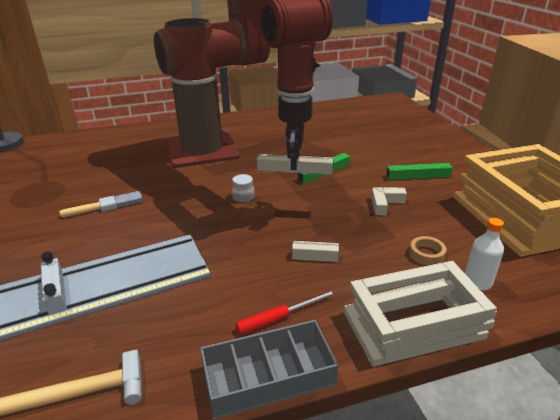

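The rail is held level at its middle, around (295,165), and the bystanders are untouched. Next I'll lay it on the plate 45 mm short of the stop.

```bash
python3 - <<'E'
from h import *
o=rot(v); C=c+u*(-.0565)
movep([*C,.12],o); st("over")
move_l([*C,.026],feed=.12); st("near")
print(move_l([*C,.014],feed=.015,max_force=3)); st("contact")
gripper_to(.05); st("open"); hold(.2)
p,_=get_image("top"); cv2.imwrite("pics/t2.png",p[:,:,::-1])
p,d=get_image("scene"); cv2.imwrite("pics/s2.png",p[:,:,::-1]); np.savez("s2.npz",p=p,d=d)
st()
E
```

```text
over 7.37 [ 0.5632 -0.229   0.1198] [ 1.2   0.22 -1.67] 0.0275
near 8.3 [ 0.564  -0.2303  0.0269] [ 0.29 -0.01 -1.69] 0.0273
True
contact 8.86 [ 0.5635 -0.2301  0.0185] [-0.04 -0.08  4.01] 0.0278
open 9.21 [ 0.562  -0.2293  0.0169] [ 0.1  -0.28  0.96] 0.05
 9.51 [ 0.5622 -0.2294  0.0171] [ 0.34 -0.72  0.61] 0.05
```

View pics/s2.png

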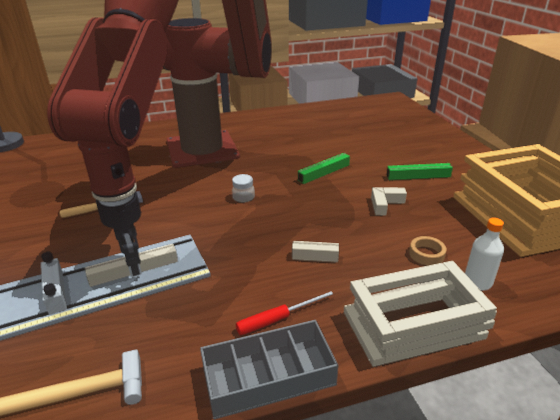

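View pics/t2.png

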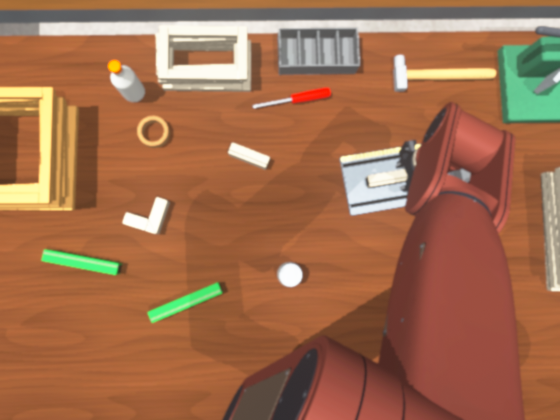

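The rail lies flat on the plate from about (88,275) to (178,255) in the scene view, with a clear gap to the stop. I'll regrip it and slide it with force guarding.

```bash
python3 - <<'E'
from h import *
def f(t):
    s=observe();F=s["ft_force"];p=s["eef_pos"][:2]-c;print(t,round(s["time_s"],2),"u %.1f v %.1f z %.1f"%(p@u*1e3,p@v*1e3,s["eef_pos"][2]*1e3),"Fu %.2f Fv %.2f Fz %.2f"%(F[:2]@u,F[:2]@v,F[2]),round(float(s["opening"]),4))
gripper_to(0,35); f("grip")
s0=observe()["eef_pos"]; z=.0185
go=lambda su,feed,mf:move_l([*(c+u*su),z],feed=feed,max_force=mf)
print(go(-.035,.03,8)); f("slid20")
print(go(.005,.012,7)); f("end"); hold(.3); f("held")
p,_=get_image("scene"); cv2.imwrite("pics/s3.png",p[:,:,::-1])
E
```

```text
grip 9.82 u -57.1 v -0.7 z 17.4 Fu 0.84 Fv 0.53 Fz 0.33 0.0275
False
slid20 10.72 u -35.1 v -0.1 z 18.3 Fu 0.41 Fv 0.67 Fz -1.34 0.0272
True
end 12.7 u -11.5 v -0.6 z 17.5 Fu 0.10 Fv 0.09 Fz 0.01 0.0275
held 13.0 u -11.5 v -0.6 z 17.4 Fu 0.33 Fv -0.87 Fz 3.81 0.0274
```

View pics/s3.png

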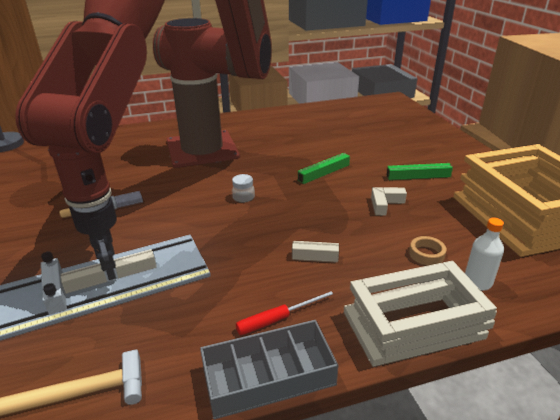

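It stopped at u=-11.5 mm, which is where contact was expected. The residual force is small, so I'll confirm with a gentle second nudge.

```bash
python3 - <<'E'
from h import *
def f(t):
    s=observe();F=s["ft_force"];p=s["eef_pos"][:2]-c;print(t,round(s["time_s"],2),"u %.1f v %.1f z %.1f"%(p@u*1e3,p@v*1e3,s["eef_pos"][2]*1e3),"Fu %.2f Fv %.2f Fz %.2f"%(F[:2]@u,F[:2]@v,F[2]),round(float(s["opening"]),4))
P=observe()["eef_pos"]; f("a")
h=move_l([*(P[:2]+u*.006),.0178],feed=.006,max_force=6); print(h); f("b")
hold(.2); f("c")
E
```

```text
a 13.05 u -11.6 v -0.6 z 17.4 Fu 0.13 Fv 0.13 Fz 3.71 0.0274
True
b 13.51 u -11.6 v -0.6 z 17.4 Fu -0.84 Fv 0.24 Fz 4.38 0.0273
c 13.71 u -11.5 v -0.6 z 17.4 Fu -1.18 Fv -0.08 Fz 4.42 0.0273
```

The second nudge tripped at 6 N with no advance, and the rail's drag is at most 3 N, so it is against the stop. I'll release, back off and check.

```bash
python3 - <<'E'
from h import *
gripper_to(.05); st("open"); hold(.2)
P=observe()["eef_pos"]
move_l([P[0],P[1],.16],feed=.1); st("up")
set_joints([-1.317,.22,1.526,0,1.395,-.126]); st("away")
for n in("scene","top"):
    p,d=get_image(n); cv2.imwrite(f"pics/{n}4.png",p[:,:,::-1]); np.savez(f"{n}4.npz",p=p,d=d)
cv2.imwrite("pics/crop4.png",cv2.resize(p[120:225,330:515],None,fx=4,fy=4,interpolation=cv2.INTER_CUBIC)[:,:,::-1]) 
W=world("top",d);Z=W[...,2]
m=(Z>.032)&(Z<.08)
q=(W[...,:2]-c); U=q@u; V=q@v
for k,s in(("short",(249,155)),("corner",(150,222))):
    mm,Pp,r,an=blob((Z>.02)&(Z<.045),"top",.032,s); print(k,np.round(r[0],1),np.round(r[2],1),"was short 621.1 151.4 67.1; corner 487.6 403.9 70.6")
# rail top at z .044
K=(Z>.035)&(Z<.049)&(abs(V)<.03)&(U<.06)&(U>-.15); vs,us=np.nonzero(K); Pr=ray("top",np.c_[us,vs],.044)[:,:2]-c
r=cv2.minAreaRect((np.c_[Pr@u,Pr@v]*1000).astype(np.float32)); print("rail",np.round(r[0],1),np.round(r[1],1),r[2])
# stop motion: template shift of region beyond face between pictures
g=[cv2.cvtColor(np.load(x)["p"],cv2.COLOR_RGB2GRAY).astype(np.float32) for x in("top0.npz","top4.npz")]
b=[x[130:196,458:480] for x in g]; print("stop shift px",cv2.phaseCorrelate(b[0],b[1]),"mean absdiff",abs(b[0]-b[1]).mean())
b=[cv2.cvtColor(np.load(x)["p"],cv2.COLOR_RGB2GRAY).astype(np.float32)[245:315,35:62] for x in("scene0.npz","scene4.npz")]; print("scene",cv2.phaseCorrelate(b[0],b[1]))
E
```

```text
open 14.06 [ 0.5691 -0.2747  0.0171] [ 0.55 -0.19  0.25] 0.0499
up 15.83 [ 0.5689 -0.2746  0.159 ] [-0.83  0.41  0.34] 0.05
away 17.52 [ 0.2328 -0.58    0.2315] [-0.17 -0.27  0.75] 0.0503
short [621.2 151.3] 67.0 was short 621.1 151.4 67.1; corner 487.6 403.9 70.6
corner [487.3 403.8] 71.3 was short 621.1 151.4 67.1; corner 487.6 403.9 70.6
rail [-21.8  -2.2] [163.7  28.8] 0.022612711414694786
stop shift px ((-0.028162987949938767, -0.011077498921387985), 0.996284022099442) mean absdiff 0.5764463
scene ((0.5866049836086766, 0.027351761353124004), 1.0222401238763283)
```

View pics/crop4.png

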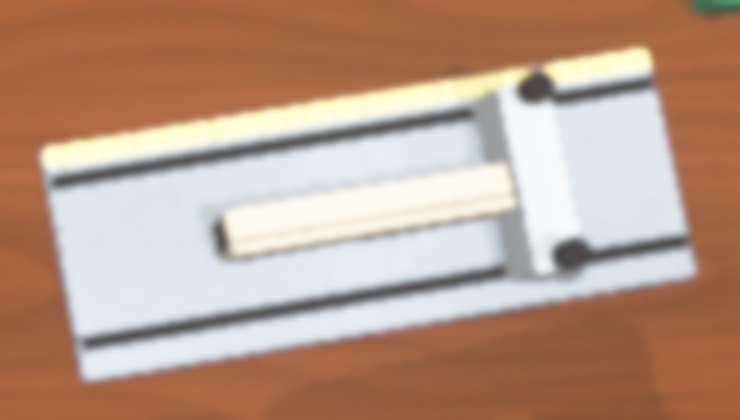

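View pics/scene4.png

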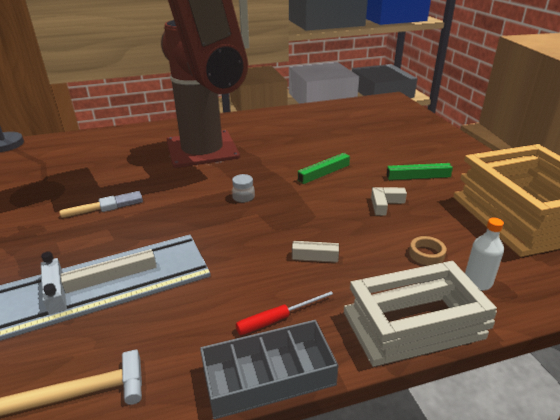

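In the crop the rail runs from (222,235) right up to the stop at (513,185) with no gap. The stop is where it was in the top view (0.03 px, under 0.1 mm). The scene crop's 0.6 px reading comes from the rail now appearing in that window. Handing in.

```bash
python3 - <<'E'
from h import *
job_done()
E
```

```text
the job is handed in; nothing more can be done
```

The long rail is lying on the gauge plate, butted against the stop and released. I handed the job in at about 17.6 s.

**What I did:** I gripped the rail at its middle and laid it on the plate about 45 mm short of the stop. Then I let go, regripped it and slid it slowly until the force guard tripped. That was at the expected contact position, to within about 1–2 mm. A second gentle nudge tripped at 6 N with no further movement. Then I released it and moved the arm clear.

**Last checks:**
- **Contact:** the final top picture shows no gap between the rail and the stop, and the rail is square to the plate, about 2 mm off its middle line.
- **Stop:** it moved less than 0.1 mm in the top view.
- **Bystanders:** the short rail and corner piece were within 0.3 mm of where they started. The corner's fitted angle differed by 0.7°, which I take as measurement noise.

**Readings that disagreed or fell short:**
- **Free length:** I measured about 278 mm of free plate in front of the stop, not the 230 mm stated, and worked to the measured face.
- **Stop in the scene view:** this check read a 0.6 px shift. I put it down to the rail now appearing in that window, and did not test it separately.
- **Force at the stop:** readings after each guarded stop were only about 0 to 1 N along the plate. Contact therefore rests on the guard trips, the lack of movement and the pictures.
- **Rail length:** the last length reading (164 mm) was cut short by my own measuring window, so it does not check the rail's size.

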